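# Find the rattling slide box and hold it out over the mat

### The arm

A 6-joint arm with a two-finger parallel gripper is mounted at the origin on a cart in front of the work surface, level with it; the furniture and walls round the work are solid. World frame = base frame: x ahead of the robot, y to its left, z up, the work surface at z = 0. Lengths are in m, angles in rad, forces in N, time in s.
With the tool pointing down it reaches from about 0.35 to 0.85 m from the base axis. Payload 8.1 kg.
Tool frame: the origin (TCP) lies between the finger pads; the fingertips stand 19 mm ahead of it and the grasp point (between the pads) is the TCP; z points along the fingers, y is the direction in which the jaws open and shut (so a half turn about z gives the same grasp; the last joint's range is limited). The gripper opens to 93 mm and grips with 3 to 60 N. Pads are 15 mm wide; open, the fingers measure 128 mm over their backs; the gripper's body (75 mm by 188 mm) begins 65 mm behind the grasp point.
Start: joints at [-1.277, 0.13, 1.488, -0, 1.523, -0.085], TCP at [0.222, -0.557, 0.238] pointing down, gripper open.
Joint ranges: [-2.96, 2.96], [-0.89, 2.26], [0.02, 2.5], [-1.34, 4.48], [0, 2.73], [-2.66, 2.66]. Speed limits (rad/s): [2.39, 2.39, 2.79, 3.14, 3.14, 3.14].

### API

Orientations are given as a unit quaternion [x, y, z, w].
In Python, from cell import manip gives the robot as it stands.
- The arm moves only by the tool carry_out, never from a script. Its argument "moves" is a list of rows, each a list of 7 numbers: the gripper command: -1 is shut, 1 is fully open, values between are in proportion, then the shift along the tool's x, y, z in cm, then the turn, a rotation vector about the tool's x, y, z in degrees. In form: [[grip, tx, ty, tz, rx, ry, rz], ...]. A call has 1 to 10 rows; each row is the pose to reach, as a shift and turn from the pose measured when the call began, along the tool's axes at that moment; what a row does not reach only later rows make up. A row lasts 1/8 s, in which the tool goes at most 62.5 mm and 10.7 degrees, less where a joint would pass 70% of its speed; a pose out of reach is approached as far as the arm can. A call with a gripper value outside its range is refused whole. The fingers move at their own pace and stop on an object; "newtons" is the grip in N (left out, the last holds). Time passes only in rows, so rows that repeat a pose let the fingers close. It gives the time, the measured TCP pose, the force and the opening at its end, in the units of the state.
- manip.read_state(): the state, without advancing time (a new reading comes with each control period).
- manip.grab_frame(name): name is "scene" or "top"; returns (picture, depth): 480x640x3 uint8, red, green, blue; 480x640 float32, m along the optical axis (not along the pixel's ray), 0 where there is no reading.
- manip.camera_info(name): a dict with "camera_matrix" (3x3 intrinsics, pixels), "k1" (the pictures are not rectified: a ray, as slopes to the right and down, at radius r is drawn at 1 + k1 r^2 times it, then the intrinsics apply), "extrinsics" (4x4, takes a point from camera to world coordinates). Camera axes: x right, y down, z forward; pixel columns grow to the right and rows downward; lengths in m; the calibration is good to about 2 mm. A picture is of the moment at which its call begins. camera_info takes no time and is no camera call.
- manip.finish_job(): hands the job in, once; it reports no verdict.
Trained networks look in the newest picture that a camera, given by its name, has taken for a name from the list of things; names that differ only in an ending like _2 or _b are one class to them, and where a whole thing is asked for, a point or a joint stands for the part that bears it (a point fixed in the world has none). Each returns a list of dicts, best first, with "score" (0 to 1); they miss things now and then, are a little off and sometimes report something else, mostly with a low value. They report only what shows in the picture. A call takes as long as a camera call.
- manip.recognise(camera, name): "rect" ([left, top, width, height] in pixels, round what is visible of it).
- manip.cut_out(camera, name): "pixels" (480x640 bool, what is visible of it) and "rect" ([left, top, width, height] in pixels, round what is visible of it).
The state is a dict: "t": time; "joints": joint angles; "qvel": joint speeds; "joint_efforts": joint torques, N m; "ee_pos": TCP position; "tcp_rot": TCP orientation; "contact_force": force on the tool from outside, world axes, zero at the start; "wrist_torque": the same for the moment, N m; "gripper_width": opening from 0.0 (shut) to 1.0 (fully open).
Only numpy, scipy, OpenCV 4.12 (cv2) and the standard library are available. Lean on these libraries where they do the work, as an engineer would, in place of code of your own. Each camera call takes 0.05 s, during which the arm holds its last target.

### The job

One of the three closed orange slide boxes in the rack has something loose inside: lift them one at a time and shake each end to end until you find the one that rattles, its content sliding to and fro, and stand every silent box back upright in the slot of its own colour. Finish while still holding the rattling box, well up over the middle of the dark mat, with the coloured-strip end that faces the robot dipped about 30 degrees so the loose part lies at that end. Leave the eyepiece and the vial where they stand.

Things in the scene. Friction and masses are not known exactly. Their poses are not given: they have to be found in the camera images.
- box_red_centre (a point): Centre of the closed orange slide box with red strips (near end, top), on edge in the left (+y) slot. 172 mm long (x, pointing away from the robot at the start), 36 thick (y), 92 tall (z up), centre half-way in all; a clasp stands 5 mm above the middle of the top. About 0.6 kg, nearly alike, heavier at the far end. Lid fixed. Grasp from above across the 36 mm; 40 N of grip is plenty.
- box_yellow_centre (a point): Centre of the closed orange slide box with yellow strips (near end, top), on edge in the middle slot. 172 mm long (x, pointing away from the robot at the start), 36 thick (y), 92 tall (z up), centre half-way in all; a clasp stands 5 mm above the middle of the top. About 0.6 kg, nearly alike, heavier at the far end. Lid fixed. Grasp from above across the 36 mm; 40 N of grip is plenty.
- box_blue_centre (a point): Centre of the closed orange slide box with blue strips (near end, top), on edge in the right (-y) slot. 172 mm long (x, pointing away from the robot at the start), 36 thick (y), 92 tall (z up), centre half-way in all; a clasp stands 5 mm above the middle of the top. About 0.6 kg, nearly alike, heavier at the far end. Lid fixed. Grasp from above across the 36 mm; 40 N of grip is plenty.
- box_red_inside (a joint): Travel (m) of the 0.35 kg part inside the red box, standing in for its sound: 0 at the far end (start, every box), growing towards the strip end. The rattler's slides freely 0 to 0.050 when shaken or tipped 20 degrees and stays put when level and still; packed ones move 5 mm at most. Also felt: the level box's moment at the wrist differs by 0.17 N m after dipping one end or the other.
- box_yellow_inside (a joint): Travel (m) of the 0.35 kg part inside the yellow box, standing in for its sound: 0 at the far end (start, every box), growing towards the strip end. The rattler's slides freely 0 to 0.050 when shaken or tipped 20 degrees and stays put when level and still; packed ones move 5 mm at most. Also felt: the level box's moment at the wrist differs by 0.17 N m after dipping one end or the other.
- box_blue_inside (a joint): Travel (m) of the 0.35 kg part inside the blue box, standing in for its sound: 0 at the far end (start, every box), growing towards the strip end. The rattler's slides freely 0 to 0.050 when shaken or tipped 20 degrees and stays put when level and still; packed ones move 5 mm at most. Also felt: the level box's moment at the wrist differs by 0.17 N m after dipping one end or the other.
- box_red: The box with red strips itself: origin at the middle of its underside, 46 mm under its centre; same axes.
- box_yellow: The box with yellow strips itself: origin at the middle of its underside, 46 mm under its centre; same axes.
- box_blue: The box with blue strips itself: origin at the middle of its underside, 46 mm under its centre; same axes.
- slot_red (a point): Middle of the floor of the left (+y) rack slot, home of the red box (red tab at its near end); x along the slot away from the robot, z up. Floor 6 mm above the worktop; side walls 41 mm apart, 30 mm high plus flared lead-ins to 42 mm; end stops 190 mm apart, 26 mm high. Slots are 100 mm apart. A seated box's centre is 46 mm above this point.
- slot_yellow (a point): Middle of the floor of the middle rack slot, home of the yellow box (yellow tab at its near end); x along the slot away from the robot, z up. Floor 6 mm above the worktop; side walls 41 mm apart, 30 mm high plus flared lead-ins to 42 mm; end stops 190 mm apart, 26 mm high. Slots are 100 mm apart. A seated box's centre is 46 mm above this point.
- slot_blue (a point): Middle of the floor of the right (-y) rack slot, home of the blue box (blue tab at its near end); x along the slot away from the robot, z up. Floor 6 mm above the worktop; side walls 41 mm apart, 30 mm high plus flared lead-ins to 42 mm; end stops 190 mm apart, 26 mm high. Slots are 100 mm apart. A seated box's centre is 46 mm above this point.
- mat_centre (a point): Centre of the top of the dark mat with a yellow border line, 200 x 150 mm and 3 mm thick, fixed on the worktop to the left of the rack, in front of the tall grey gas cylinder (keep clear of it).
- eyepiece: Bystander: black eyepiece with red ring, 37 mm across, 44 mm tall, standing on the worktop beyond the rack; origin at its underside.
- vial: Bystander: glass vial with black cap, 22 mm across, 47 mm tall, standing on the worktop left of the mat; origin at its underside.

How it is judged:
By the outcome, as a careful person would: the job done as asked, in the order asked, and still so for the second after the job is handed in, while the arm keeps its last pose, push and grip.
It also fails if it takes over 72 s, if anything falls off the work surface, if the arm or the gripper's body presses on something with over 40 N, if the wrist force passes 120 N, or if a joint passes its speed limit or range.

## Working session

There is one attempt and no reset: what is moved stays moved. The work goes in short steps, Python scripts to look and compute and a tool call to move; the robot and the scene stay as the last step left them, time stands still between calls to the robot, and variables do not carry over. Pictures are saved under pics/ and viewed, and the job is handed in when it is done.

Besides the shell and the picture viewer there is one more tool, called after "Request:" as a command line: name --pt "numbers of a row" for each row, then --argument value for the rest. carry_out: Moves the arm, as the interface text tells. Its arguments: {"type":"object","properties":{"moves":{"type":"array","items":{"type":"array","items":{"type":"number"}}},"newtons":{"type":"number"}},"required":["moves"]}

```bash
ls; mkdir -p pics; python3 - <<'E'
from cell import manip
import cv2,numpy as np
print(manip.read_state())
for c in("scene","top"):
    im,d=manip.grab_frame(c); cv2.imwrite(f"pics/{c}0.png",im[:,:,::-1]); np.save(f"{c}0.npy",d)
    print(c,manip.camera_info(c))
E
```

```text
pics
{'t': 0.0, 'joints': array([-1.27741476e+00,  1.31151887e-01,  1.48925860e+00,  2.56672967e-05,
        1.52297278e+00, -8.53822296e-02]), 'qvel': array([-7.73271627e-04, -1.03550329e-03,  8.58071124e-05, -9.95546401e-04,
       -3.80987516e-04,  4.09203782e-05]), 'joint_efforts': array([-2.39853245e-03, -5.59855771e+01, -4.91748548e+01,  7.66043644e-02,
        3.57360870e-02, -8.83898565e-05]), 'ee_pos': array([ 0.22175245, -0.55696104,  0.2366043 ]), 'tcp_rot': array([ 9.82120506e-01,  1.88251189e-01, -8.01945007e-05, -8.91798271e-04]), 'contact_force': array([ 0.8749178 ,  0.06814111, -0.56093835]), 'wrist_torque': array([ 0.02997459,  0.02237474, -0.01407799]), 'gripper_width': 0.9970462742103874}
scene {'camera_matrix': array([[511.50945058,   0.        , 324.03092806],
       [  0.        , 511.50945058, 235.3357747 ],
       [  0.        ,   0.        ,   1.        ]]), 'k1': -0.10497452687631466, 'extrinsics': array([[-0.68153824, -0.3626015 ,  0.63563022, -0.09790296],
       [-0.73151614,  0.3141487 , -0.60514025,  0.70312998],
       [ 0.01974235, -0.87739999, -0.4793532 ,  0.58430454],
       [ 0.        ,  0.        ,  0.        ,  1.        ]])}
top {'camera_matrix': array([[479.93927439,   0.        , 319.62748294],
       [  0.        , 479.93927439, 238.7239121 ],
       [  0.        ,   0.        ,   1.        ]]), 'k1': -0.04582639731530675, 'extrinsics': array([[-0.02352533, -0.99790773,  0.06022226,  0.49382793],
       [-0.99959785,  0.02252561, -0.01722603,  0.09903138],
       [ 0.01583344, -0.06060329, -0.99803634,  1.36010905],
       [ 0.        ,  0.        ,  0.        ,  1.        ]])}
```

View pics/scene0.png

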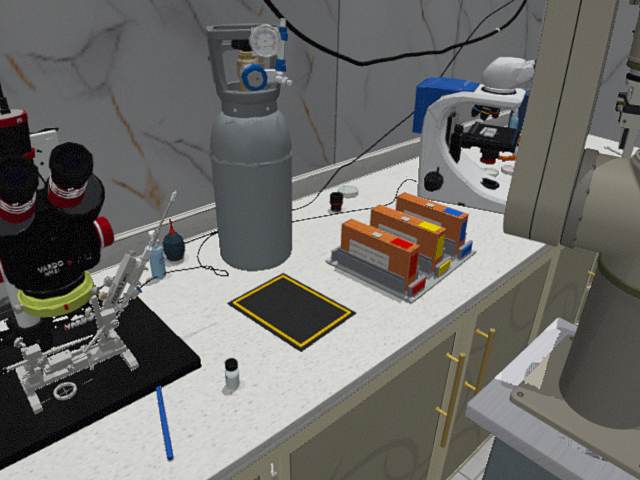

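View pics/top0.png

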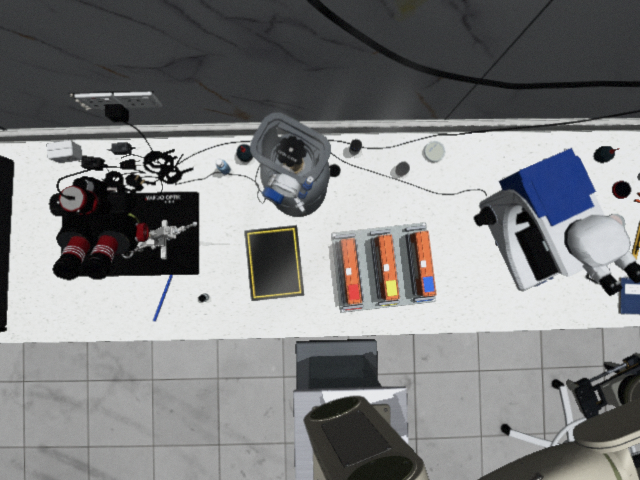

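The scene view shows the boxes at about (380,250), (408,235) and (432,225), with the mat at (290,310) and the vial at (232,375). The top view shows the boxes at (348,270), (386,268) and (424,263), with the mat at (274,262). The rack is slightly rotated.

```bash
cat > h.py <<'E'
from cell import manip
import cv2,numpy as np
def cloud(cam,d,mask):
    ci=manip.camera_info(cam);K=ci["camera_matrix"];k=ci["k1"];E=ci["extrinsics"]
    v,u=np.nonzero(mask&(d>0)); z=d[v,u]
    dist=np.array([k,0,0,0,0.])
    n=cv2.undistortPoints(np.stack([u,v],1).astype(np.float64)[:,None],K,dist)[:,0]
    p=np.c_[n*z[:,None],z]
    return p@E[:3,:3].T+E[:3,3],np.c_[u,v]
def project(cam,P):
    ci=manip.camera_info(cam);E=ci["extrinsics"];
    p=(np.atleast_2d(P)-E[:3,3])@E[:3,:3]; n=p[:,:2]/p[:,2:]
    n=n*(1+ci["k1"]*(n**2).sum(1,keepdims=True)); K=ci["camera_matrix"]
    return n@K[:2,:2].T+K[:2,2]
def triang(uv):
    A=[];b=[]
    for cam,p in uv.items():
        ci=manip.camera_info(cam);E=ci["extrinsics"]
        n=cv2.undistortPoints(np.array([[p]],float),ci["camera_matrix"],np.array([ci["k1"],0,0,0,0.]))[0,0]
        r=E[:3,:3]@np.r_[n,1];r/=np.linalg.norm(r);M=np.eye(3)-np.outer(r,r);A.append(M);b.append(M@E[:3,3])
    x=np.linalg.solve(sum(A),sum(b)); return x
E
python3 - <<'E'
from h import *
for cam in("scene","top"):
    d=np.load(f"{cam}0.npy")
    for n in("box_red","box_yellow","box_blue","eyepiece","vial","mat_centre"):
        r=manip.cut_out(cam,n)
        if not r: print(cam,n,None);continue
        for q in r[:2]:
            P,_=cloud(cam,d,q["pixels"])
            if len(P)<5: continue
            top=np.percentile(P[:,2],95)
            T=P[(P[:,2]>top-.006)]
            (c,s,a)=cv2.minAreaRect(T[:,:2].astype(np.float32)*1000)
            print(cam,n,round(q["score"],2),q["rect"],"top z",top.round(4),"min",np.percentile(P[:,2],2).round(3),"rect",np.round(c,1),np.round(s,1),round(a,1),len(T))
E
```

```text
scene box_red 0.87 [341.9, 221.6, 79.5, 68.8] top z 0.0964 min 0.025 rect [ 4.811e+02 -3.000e-01] [171.8  39.7] 5.6 845
scene box_yellow 0.58 [369.9, 203.8, 78.2, 67.6] top z 0.0966 min 0.023 rect [ 490.3 -100. ] [174.7  41.8] 5.6 721
scene box_blue 0.7 [396.2, 194.6, 73.2, 59.1] top z 0.0967 min 0.024 rect [ 496.  -168.4] [173.4 104. ] 3.9 606
scene eyepiece 0.71 [227.6, 355.3, 11.3, 34.3] top z 0.0453 min 0.0 rect [416.7 402.5] [18.5 18.3] 3.1 108
scene eyepiece 0.55 [328.5, 190.7, 15.5, 22.8] top z 0.0419 min -0.0 rect [ 763.4 -157.9] [33.1 36.4] 61.8 81
scene vial 0.94 [225.5, 356.9, 14.1, 33.5] top z 0.0452 min -0.0 rect [415.9 402.9] [17.1 17.1] 2.1 95
scene vial 0.59 [342.3, 219.4, 76.1, 75.2] top z 0.0964 min 0.017 rect [481.1  -1. ] [171.6  40.8] 4.6 853
scene mat_centre 0.57 [226.9, 274.2, 128.3, 78.5] top z 0.0026 min -0.002 rect [511.1 206.2] [206.4 156.4] 4.6 5137
top box_red 0.72 [336.6, 238.1, 25.9, 66.3] top z 0.1032 min 0.01 rect [484.2  -2.8] [171.7  35.7] 4.9 722
top box_red 0.4 [393.8, 160.1, 17.7, 17.1] top z 0.049 min 0.003 rect [ 768.  -160.6] [33.6 34.6] 86.5 101
top box_yellow 0.64 [373.0, 232.2, 30.8, 66.3] top z 0.1034 min 0.025 rect [ 492.2 -102. ] [171.2  35.9] 5.2 692
top box_blue 0.97 [410.6, 228.7, 24.7, 68.7] top z 0.1031 min 0.002 rect [ 499.4 -201.2] [172.2  36.9] 5.5 721
top eyepiece 0.71 [397.1, 161.3, 12.2, 16.1] top z 0.049 min 0.01 rect [ 766.8 -160.3] [33.8 31.5] 83.1 96
top vial 0.74 [245.1, 226.0, 57.5, 74.5] top z 0.0094 min -0.001 rect [513.5 206. ] [204.8 152.9] 4.3 2554
top vial 0.37 [410.0, 231.5, 25.4, 64.5] top z 0.1033 min 0.036 rect [ 499.2 -200.8] [171.1  36.5] 5.3 696
top mat_centre 0.65 [242.5, 224.8, 61.0, 75.7] top z 0.0093 min -0.001 rect [511.4 206.4] [198.3 149.2] 5.4 2430
```

```bash
python3 - <<'E'
from h import *
for cam in("scene","top"):
    d=np.load(f"{cam}0.npy")
    P,uv=cloud(cam,d,np.ones(d.shape,bool))
    m=(P[:,0]>.55)&(P[:,0]<.86)&(P[:,1]>-.05)&(P[:,1]<.45)&(P[:,2]>.1)
    Q=P[m]
    for lo in(.1,.25,.4,.5,.6):
        q=Q[(Q[:,2]>lo)&(Q[:,2]<lo+.12)]
        if len(q)>20: print(cam,lo,np.percentile(q[:,:2],[1,99],axis=0).round(3).tolist(),len(q))
# slots: rack walls rows in top view, z< .06 cross-section
    R=P[(P[:,0]>.4)&(P[:,0]<.58)&(P[:,1]>-.26)&(P[:,1]<.06)]
    c,s=np.cos(np.radians(5)),np.sin(np.radians(5))
    v=-s*(R[:,0]-.4915)+c*(R[:,1]+.1015)
    for a in range(-150,150,6):
        k=(v*1000>=a)&(v*1000<a+6)
        if k.sum() and cam=="top": print(a,np.percentile(R[k,2],[10,50,90]).round(3),end=';')
E
```

```text
scene 0.1 [[0.587, 0.081], [0.744, 0.444]] 4657
scene 0.25 [[0.636, 0.088], [0.762, 0.216]] 4909
scene 0.4 [[0.624, 0.084], [0.772, 0.21]] 3580
top 0.1 [[0.554, -0.01], [0.787, 0.449]] 439
top 0.25 [[0.605, 0.058], [0.75, 0.363]] 1133
top 0.4 [[0.627, 0.065], [0.779, 0.205]] 4124
-150 [-0.002  0.002  0.004];-144 [-0.002  0.003  0.006];-138 [0.005 0.006 0.008];-132 [0.032 0.033 0.034];-126 [0.029 0.031 0.034];-120 [0.094 0.098 0.102];-114 [0.095 0.099 0.102];-108 [0.096 0.1   0.103];-102 [0.096 0.099 0.103];-96 [0.095 0.099 0.103];-90 [0.093 0.099 0.103];-84 [0.034 0.066 0.097];-78 [0.008 0.035 0.046];-72 [0.005 0.01  0.047];-66 [0.003 0.007 0.01 ];-60 [0.004 0.007 0.011];-54 [0.004 0.008 0.011];-48 [0.004 0.008 0.011];-42 [0.004 0.008 0.011];-36 [0.007 0.042 0.045];-30 [0.043 0.047 0.052];-24 [0.096 0.097 0.1  ];-18 [0.096 0.099 0.102];-12 [0.097 0.099 0.102];-6 [0.096 0.099 0.103];0 [0.097 0.1   0.103];6 [0.096 0.1   0.103];12 [0.023 0.074 0.1  ];18 [0.034 0.038 0.043];24 [0.007 0.033 0.048];30 [0.003 0.007 0.011];36 [0.004 0.007 0.011];42 [0.004 0.008 0.011];48 [0.004 0.007 0.011];54 [0.004 0.008 0.011];60 [0.004 0.008 0.011];66 [0.007 0.045 0.049];72 [0.04  0.044 0.05 ];78 [0.094 0.099 0.102];84 [0.096 0.099 0.102];90 [0.095 0.099 0.102];96 [0.096 0.099 0.103];102 [0.096 0.099 0.103];108 [0.095 0.1   0.103];114 [0.007 0.064 0.1  ];120 [0.032 0.04  0.046];126 [0.005 0.015 0.049];132 [-0.     0.006  0.011];138 [-0.002  0.001  0.005];144 [-0.003  0.002  0.005];
```

Request:
carry_out --pt "1 0 0 0 0 0 8" --pt "1 0 0 0 0 0 16.7" --newtons 40

```text
t: 0.95
ee_pos: [0.2219, -0.5574, 0.2377]
tcp_rot: [0.999, 0.041, 0.0, 0.0]
contact_force: [-0.1, 0.3, 0.9]
gripper_width: 0.997
```

```bash
cat >> h.py <<'E'
from scipy.spatial.transform import Rotation as Rn
def rel(p,yaw=5.0,pitch=0.0,st=None):
    """tool-frame shift (cm), rotvec (deg) to world TCP p; yaw of tool x; pitch>0 dips strip end"""
    st=st or manip.read_state()
    R0=Rn.from_quat(st["tcp_rot"])
    T=Rn.from_euler('z',yaw,degrees=True)*Rn.from_euler('x',180,degrees=True)*Rn.from_euler('y',pitch,degrees=True)
    t=R0.inv().apply(np.array(p)-st["ee_pos"])*100
    r=(R0.inv()*T).as_rotvec(degrees=True)
    return np.round(np.r_[t,r],2).tolist()
E
python3 - <<'E'
from h import *
for p in([.33,-.25,.238],[.5,-.201,.2],[.5,-.201,.12],[.5,-.201,.075]): print(rel(p))
E
```

```text
[13.31, -29.75, -0.03, 0.0, -0.0, -0.27]
[30.65, -33.23, 3.77, 0.0, -0.0, -0.27]
[30.65, -33.23, 11.77, 0.0, -0.0, -0.27]
[30.65, -33.23, 16.27, 0.0, -0.0, -0.27]
```

Request:
carry_out --pt "1 13.3 -29.8 0 0 0 -0.3" --pt "1 13.3 -29.8 0 0 0 -0.3" --pt "1 13.3 -29.8 0 0 0 -0.3" --pt "1 13.3 -29.8 0 0 0 -0.3" --pt "1 13.3 -29.8 0 0 0 -0.3" --pt "1 13.3 -29.8 0 0 0 -0.3" --pt "1 30.7 -33.2 3.8 0 0 -0.3" --pt "1 30.7 -33.2 3.8 0 0 -0.3" --pt "1 30.7 -33.2 3.8 0 0 -0.3" --pt "1 30.7 -33.2 3.8 0 0 -0.3"

```text
t: 2.2
ee_pos: [0.5019, -0.2001, 0.1965]
tcp_rot: [0.999, 0.045, -0.002, -0.001]
contact_force: [-0.1, -0.5, 0.4]
gripper_width: 0.999
```

```bash
python3 - <<'E'
from h import *
print(rel([.5,-.201,.12]),rel([.5,-.201,.075]))
im,d=manip.grab_frame("top"); cv2.imwrite("pics/t1.png",im[:,:,::-1])
im,d=manip.grab_frame("scene"); cv2.imwrite("pics/s1.png",im[:,:,::-1])
s=manip.read_state();print(s["ee_pos"],s["wrist_torque"],s["contact_force"],s["joints"])
E
```

```text
[-0.17, 0.09, 7.65, -0.15, 0.22, 0.18] [-0.15, 0.1, 12.15, -0.15, 0.22, 0.18]
[ 0.50026899 -0.20161047  0.19886362] [ 0.03590816 -0.03045599  0.04662079] [ 0.21032572 -0.52472369  0.80847274] [-4.77740984e-01 -1.05026231e-02  1.70582850e+00 -6.36716503e-04
  1.44803784e+00  1.00465137e+00]
```

View pics/s1.png

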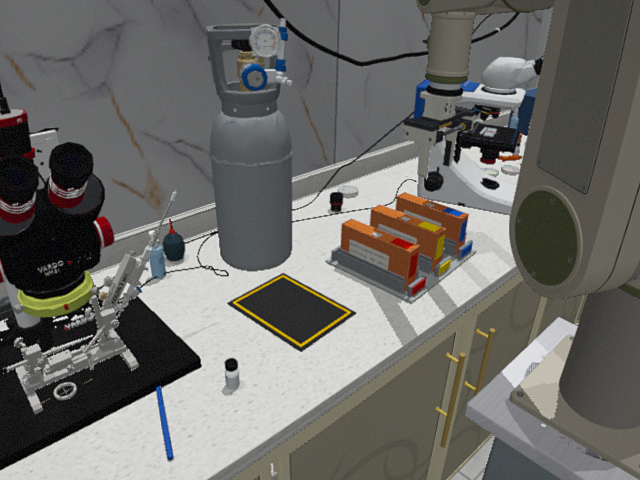

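The gripper (about 440,150) hangs above the blue box. I'll descend and close.

Request:
carry_out --pt "1 0 0 5 0 0.1 0.2" --pt "1 0 0 10 0 0.1 0.2" --pt "1 0 0 12.4 0 0.1 0.2" --pt "1 0 0 12.4 0 0.1 0.2" --pt "-1 0 0 12.4 0 0.1 0.2" --pt "-1 0 0 12.4 0 0.1 0.2" --pt "-1 0 0 12.4 0 0.1 0.2" --pt "-1 0 0 12.4 0 0.1 0.2" --pt "-1 0 0 12.4 0 0.1 0.2" --newtons 40

```text
t: 3.42
ee_pos: [0.5001, -0.2015, 0.075]
tcp_rot: [0.999, 0.043, 0.0, -0.0]
contact_force: [-0.6, -0.2, 0.1]
gripper_width: 0.51
```

```bash
python3 - <<'E'
from h import *
im,d=manip.grab_frame("scene"); cv2.imwrite("pics/s2.png",im[150:330,300:540,::-1].repeat(3,0).repeat(3,1))
s=manip.read_state();print(s["ee_pos"],s["tcp_rot"],s["wrist_torque"],s["contact_force"],s["gripper_width"])
E
```

```text
[ 0.50006167 -0.20149916  0.07486432] [ 9.99094376e-01  4.25484966e-02 -6.88512563e-05 -2.19824005e-04] [ 0.05022089  0.00434216 -0.03088338] [ 0.57083044 -0.30529167 -1.05139639] 0.47315161765867025
```

View pics/s2.png

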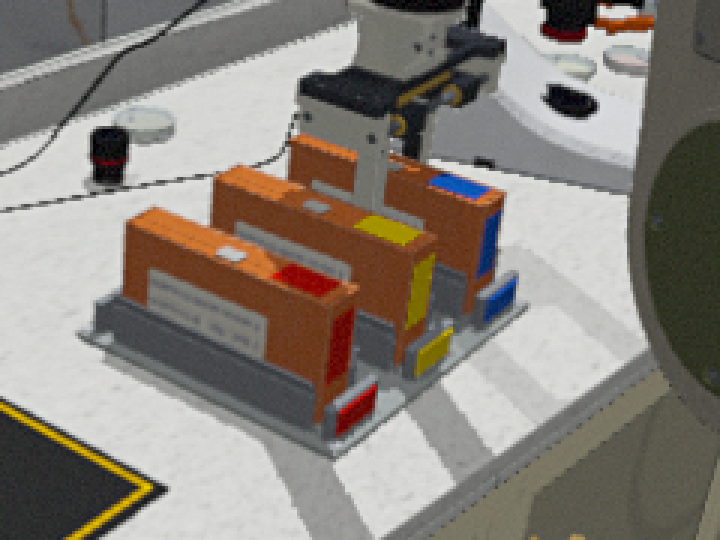

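The fingers straddle the blue box and are still closing.

Request:
carry_out --pt "-1 0 0 0 0 0 0" --pt "-1 0 0 0 0 0 0" --pt "-1 0 0 0 0 0 0" --pt "-1 0 0 0 0 0 0" --pt "-1 0 0 -2 0 0 0" --pt "-1 0 0 -5 0 0 0" --pt "-1 0 0 -9 0 0 0" --pt "-1 0 0 -14 0 0 0" --pt "-1 0 0 -19 0 0 0" --pt "-1 0 0 -22 0 0 0"

```text
t: 4.72
ee_pos: [0.5002, -0.2017, 0.2968]
tcp_rot: [0.999, 0.042, 0.0, 0.0]
contact_force: [0.0, -1.4, -6.5]
gripper_width: 0.389
```

```bash
python3 - <<'E'
from h import *
s=manip.read_state();print(s["ee_pos"],s["tcp_rot"],s["wrist_torque"],s["contact_force"],s["gripper_width"])
print(rel([.44,-.19,.3]))
E
```

```text
[ 0.50020447 -0.20165336  0.29681512] [9.99098438e-01 4.24508756e-02 4.80194469e-04 5.43553780e-05] [ 0.00516846  0.01165161 -0.03923093] [ 0.0076885  -1.39351594 -6.45921776] 0.38923940069899055
[-5.9, -1.67, -0.32, 0.01, -0.05, -0.13]
```

Request:
carry_out --pt "-1 -5 -1.5 0 0 0 0" --pt "-1 -5 -1.5 0 0 0 0" --pt "-1 -5 -1.5 0 0 10 0" --pt "-1 -5 -1.5 0 0 20 0" --pt "-1 -5 -1.5 0 0 30 0" --pt "-1 -5 -1.5 0 0 30 0" --pt "-1 -5 -1.5 0 0 30 0" --pt "-1 -5 -1.5 0 0 30 0" --pt "-1 -5 -1.5 0 0 20 0" --pt "-1 -5 -1.5 0 0 10 0"

```text
t: 5.98
ee_pos: [0.4504, -0.1915, 0.2985]
tcp_rot: [0.995, 0.042, 0.086, -0.002]
contact_force: [-0.7, -0.1, -6.2]
gripper_width: 0.391
```

```bash
python3 - <<'E'
from h import *
print(rel([.445,-.191,.3]))
E
```

```text
[-0.5, -0.09, -0.24, 0.2, -9.81, -0.14]
```

Request:
carry_out --pt "-1 0 0 0 0.2 -9.8 0" --pt "-1 0 0 0 0.2 -9.8 0" --pt "-1 0 0 0 0.2 -9.8 0" --pt "-1 0 0 0 0.2 -9.8 0" --pt "-1 0 0 0 0.2 -9.8 0"

```text
t: 6.6
ee_pos: [0.4499, -0.1919, 0.2998]
tcp_rot: [0.999, 0.042, 0.002, 0.001]
contact_force: [-1.3, 0.2, -5.5]
gripper_width: 0.389
```

```bash
cat >> h.py <<'E'
def feel(n=6):
    # a camera call lets time pass, giving a new reading; average
    W=[];F=[]
    for i in range(n):
        manip.grab_frame("top"); s=manip.read_state(); W.append(s["wrist_torque"]);F.append(s["contact_force"])
    yaw=np.radians(5); u=np.array([-np.sin(yaw),np.cos(yaw),0])
    W=np.array(W); print("moment",W.mean(0).round(3),"sd",W.std(0).round(3),"about box y",(W@u).mean().round(3),"+-",((W@u).std()/n**.5).round(3),"F",np.mean(F,0).round(2)); print(s["t"],s["ee_pos"],s["tcp_rot"],s["gripper_width"])
E
python3 -c "
from h import *
feel();print(rel([.44,-.19,.3]))"
```

```text
moment [ 0.047 -0.07  -0.016] sd [0.025 0.029 0.015] about box y -0.074 +- 0.011 F [ 0.11  0.03 -6.48]
6.9 [ 0.45020445 -0.19163643  0.29881875] [9.99110297e-01 4.21705393e-02 4.99437922e-04 1.01519730e-04] 0.3906549133306032
[-1.0, -0.25, -0.12, 0.01, -0.06, -0.17]
```

Next I'll dip the far end, then feel it again level.

Request:
carry_out --pt "-1 0 0 0 0 -10 0" --pt "-1 0 0 0 0 -20 0" --pt "-1 0 0 0 0 -30 0" --pt "-1 0 0 0 0 -30 0" --pt "-1 0 0 0 0 -30 0" --pt "-1 0 0 0 0 -30 0" --pt "-1 0 0 0 0 -20 0" --pt "-1 0 0 0 0 -10 0" --pt "-1 0 0 0 0 0 0" --pt "-1 0 0 0 0 0 0"

```text
t: 8.15
ee_pos: [0.4476, -0.192, 0.3014]
tcp_rot: [0.999, 0.041, 0.003, 0.002]
contact_force: [-0.2, -0.0, -7.6]
gripper_width: 0.389
```

```bash
python3 -c "
from h import *
feel();print(rel([.44,-.19,.3]))"
```

```text
moment [ 0.008  0.043 -0.005] sd [0.024 0.014 0.015] about box y 0.042 +- 0.006 F [ 0.49 -0.02 -6.99]
8.45 [ 0.45086559 -0.19158092  0.29865298] [ 9.99093328e-01  4.25703860e-02 -5.26906300e-04 -8.55771293e-05] 0.38966686464347977
[-1.07, -0.25, -0.13, -0.01, 0.06, -0.12]
```

The difference is 0.12 N·m, which is ambiguous, so I'll repeat with longer dips and settling.

Request:
carry_out --pt "-1 0 0 0 0 10 0" --pt "-1 0 0 0 0 20 0" --pt "-1 0 0 0 0 30 0" --pt "-1 0 0 0 0 30 0" --pt "-1 0 0 0 0 30 0" --pt "-1 0 0 0 0 30 0" --pt "-1 0 0 0 0 30 0" --pt "-1 0 0 0 0 20 0" --pt "-1 0 0 0 0 10 0" --pt "-1 0 0 0 0 0 0"

```text
t: 9.7
ee_pos: [0.4525, -0.1917, 0.3003]
tcp_rot: [0.999, 0.043, -0.002, 0.001]
contact_force: [-0.1, -0.5, -5.9]
gripper_width: 0.388
```

Request:
carry_out --pt "-1 0 0 0 0 0 0" --pt "-1 0 0 0 0 0 0" --pt "-1 0 0 0 0 0 0"

```text
t: 10.07
ee_pos: [0.4522, -0.1919, 0.3014]
tcp_rot: [0.999, 0.042, -0.0, 0.002]
contact_force: [0.0, -0.1, -6.7]
gripper_width: 0.392
```

```bash
python3 -c "
from h import *
feel(12);print(rel([.44,-.19,.3]))"
```

```text
moment [ 0.042 -0.093  0.015] sd [0.034 0.035 0.036] about box y -0.096 +- 0.01 F [-0.15  0.03 -6.29]
10.675 [ 0.45246907 -0.19168995  0.30025055] [ 0.99908251  0.04276051 -0.00198877  0.00131412] 0.3893618865295306
[-1.23, -0.27, 0.03, 0.14, 0.23, -0.1]
```

Request:
carry_out --pt "-1 0 0 0 0 -10 0" --pt "-1 0 0 0 0 -20 0" --pt "-1 0 0 0 0 -30 0" --pt "-1 0 0 0 0 -30 0" --pt "-1 0 0 0 0 -30 0" --pt "-1 0 0 0 0 -30 0" --pt "-1 0 0 0 0 -20 0" --pt "-1 0 0 0 0 -10 0" --pt "-1 0 0 0 0 0 0" --pt "-1 0 0 0 0 0 0"

```text
t: 11.92
ee_pos: [0.4499, -0.192, 0.303]
tcp_rot: [0.999, 0.041, 0.0, 0.003]
contact_force: [-1.4, 0.4, -5.6]
gripper_width: 0.383
```

Request:
carry_out --pt "-1 0 0 0 0 0 0" --pt "-1 0 0 0 0 0 0"

```text
t: 12.18
ee_pos: [0.4505, -0.1922, 0.3037]
tcp_rot: [0.999, 0.041, -0.0, 0.003]
contact_force: [0.1, 0.2, -6.2]
gripper_width: 0.388
```

```bash
python3 -c "
from h import *
feel(12);print(rel([.44,-.19,.3]))"
```

```text
moment [0.03  0.033 0.001] sd [0.027 0.025 0.029] about box y 0.03 +- 0.007 F [-0.14  0.12 -6.48]
12.775 [ 0.44992564 -0.19201663  0.3029097 ] [9.99145666e-01 4.12291853e-02 3.47021534e-04 2.82344627e-03] 0.38925587417247354
[-0.97, -0.28, 0.29, 0.32, -0.03, -0.27]
```

```bash
python3 - <<'E'
from h import *
im,d=manip.grab_frame("scene"); cv2.imwrite("pics/s3.png",im[40:280,300:620,::-1].repeat(2,0).repeat(2,1)); np.save("s3d.npy",d)
r=manip.cut_out("scene","box_blue")
for q in r[:2]:
    P,_=cloud("scene",d,q["pixels"]); print(q["score"],q["rect"],np.percentile(P,[2,50,98],axis=0).round(3).tolist())
E
```

```text
0.81 [417.3, 104.1, 86.0, 64.7] [[0.362, -0.215, 0.232], [0.429, -0.175, 0.279], [0.531, -0.165, 0.325]]
```

View pics/s3.png

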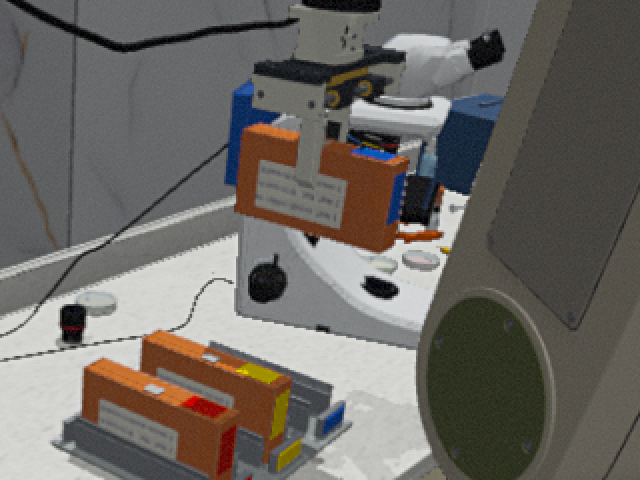

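The box is level and has not slipped in the grip (gripper and box centred near (315,185) in the enlarged crop). I'll repeat with slower returns to see whether the difference reaches the stated 0.17.

Request:
carry_out --pt "-1 0 0 0 0 10 0" --pt "-1 0 0 0 0 20 0" --pt "-1 0 0 0 0 30 0" --pt "-1 0 0 0 0 35 0" --pt "-1 0 0 0 0 35 0" --pt "-1 0 0 0 0 35 0" --pt "-1 0 0 0 0 35 0" --pt "-1 0 0 0 0 30 0" --pt "-1 0 0 0 0 25 0" --pt "-1 0 0 0 0 20 0"

```text
t: 14.12
ee_pos: [0.4507, -0.1918, 0.3037]
tcp_rot: [0.984, 0.042, 0.173, -0.004]
contact_force: [-0.4, -0.3, -6.7]
gripper_width: 0.394
```

Request:
carry_out --pt "-1 0 0 0 0 -5 0" --pt "-1 0 0 0 0 -10 0" --pt "-1 0 0 0 0 -14 0" --pt "-1 0 0 0 0 -17 0" --pt "-1 0 0 0 0 -19 0" --pt "-1 0 0 0 0 -20 0" --pt "-1 0 0 0 0 -20 0" --pt "-1 0 0 0 0 -20 0" --pt "-1 0 0 0 0 -20 0"

```text
t: 15.25
ee_pos: [0.4506, -0.192, 0.3039]
tcp_rot: [0.999, 0.041, -0.001, 0.003]
contact_force: [0.4, 0.2, -7.1]
gripper_width: 0.39
```

```bash
python3 -c "
from h import *
feel(20);print(rel([.45,-.19,.3]))"
```

```text
moment [ 0.052 -0.133 -0.   ] sd [0.023 0.032 0.028] about box y -0.137 +- 0.007 F [-0.04  0.02 -6.42]
16.25 [ 0.45075849 -0.19185186  0.30365983] [ 9.99124058e-01  4.17047124e-02 -9.92643129e-04  3.29368356e-03] 0.3904796096352022
[-0.06, -0.19, 0.36, 0.37, 0.13, -0.22]
```

Blue's moment is now −0.137 against +0.03 to +0.04 after the far dip, a difference of about 0.17. Blue is the rattler, so I'll carry it over the mat.

```bash
python3 -c "
from h import *
print(rel([.44,0,.303]),rel([.44,.19,.303]),rel([.4995,.205,.295],5,0),rel([.4995,.205,.295],5,30))"
```

```text
[0.53, -19.21, -0.06, 0.37, 0.13, -0.22] [2.11, -38.14, -0.19, 0.37, 0.13, -0.22] [8.17, -39.15, 0.59, 0.37, 0.13, -0.22] [8.17, -39.15, 0.59, 0.42, 30.13, -0.12]
```

Request:
carry_out --pt "-1 0.1 -2.5 0 0 3 0" --pt "-1 0.2 -7 0 0 6 0" --pt "-1 0.4 -12 0 0 10 0" --pt "-1 0.5 -17 0 0 14 0" --pt "-1 0.7 -22 0 0 18 0" --pt "-1 1 -27 0 0 22 0" --pt "-1 1.5 -32 0 0 26 0" --pt "-1 2 -36 0 0.2 29 0" --pt "-1 3 -38.5 0.2 0.4 30 0" --pt "-1 5 -39.2 0.4 0.4 30 0"

```text
t: 17.5
ee_pos: [0.4668, 0.205, 0.2965]
tcp_rot: [0.965, 0.043, 0.257, -0.012]
contact_force: [-0.1, 0.6, -6.1]
gripper_width: 0.388
```

```bash
python3 -c "
from h import *
print(rel([.4995,.205,.295],5,30))"
```

```text
[2.76, 0.29, 1.75, -0.07, 0.18, 0.05]
```

Request:
carry_out --pt "-1 1.4 0.1 0.9 0 0.2 0" --pt "-1 2.8 0.3 1.7 0 0.2 0" --pt "-1 2.8 0.3 1.7 0 0.2 0" --pt "-1 2.8 0.3 1.7 0 0.2 0" --pt "-1 2.8 0.3 1.7 0 0.2 0" --pt "-1 2.8 0.3 1.7 0 0.2 0" --pt "-1 2.8 0.3 1.7 0 0.2 0" --pt "-1 2.8 0.3 1.7 0 0.2 0"

```text
t: 18.5
ee_pos: [0.4996, 0.2049, 0.2957]
tcp_rot: [0.965, 0.043, 0.259, -0.012]
contact_force: [0.4, -0.3, -7.0]
gripper_width: 0.39
```

```bash
python3 - <<'E'
from h import *
feel(4);print(rel([.4995,.205,.295],5,30))
im,d=manip.grab_frame("scene"); cv2.imwrite("pics/s4.png",im[:,:,::-1])
r=manip.cut_out("scene","box_blue")
for q in r[:2]:
    P,_=cloud("scene",d,q["pixels"]); print(q["score"],q["rect"],np.percentile(P,[2,50,98],axis=0).round(3).tolist())
for n in("eyepiece","vial","box_red","box_yellow"):
    for q in manip.cut_out("scene",n)[:2]:
        P,_=cloud("scene",d,q["pixels"]); print(n,round(q["score"],2),q["rect"],np.median(P,0).round(3),len(P))
im,d=manip.grab_frame("top"); cv2.imwrite("pics/t4.png",im[:,:,::-1])
E
```

```text
moment [-0.049  0.708 -0.01 ] sd [0.037 0.021 0.038] about box y 0.71 +- 0.01 F [ 0.08  0.18 -6.2 ]
18.7 [0.499606   0.20489211 0.29561755] [ 0.96495046  0.04274022  0.25866299 -0.01171956] 0.3900570483206081
[-0.04, -0.01, 0.05, -0.07, -0.01, 0.05]
0.59 [245.1, 133.2, 96.2, 96.4] [[0.416, 0.187, 0.199], [0.472, 0.221, 0.269], [0.588, 0.232, 0.317]]
0.3 [325.6, 208.4, 151.9, 95.7] [[0.372, -0.232, -0.002], [0.422, -0.01, 0.017], [0.576, 0.038, 0.043]]
eyepiece 0.75 [327.6, 193.5, 14.0, 18.9] [ 0.752 -0.151  0.022] 132
vial 0.69 [244.9, 134.4, 97.1, 97.2] [0.473 0.221 0.27 ] 4333
vial 0.68 [227.8, 356.6, 10.1, 35.4] [0.411 0.407 0.027] 394
box_red 0.68 [339.7, 220.2, 81.2, 68.6] [0.464 0.012 0.075] 2735
box_red 0.28 [329.8, 209.7, 148.4, 92.1] [ 0.421 -0.016  0.017] 3755
box_yellow 0.84 [367.9, 204.0, 80.5, 64.9] [ 0.464 -0.089  0.08 ] 2085
```

View pics/s4.png

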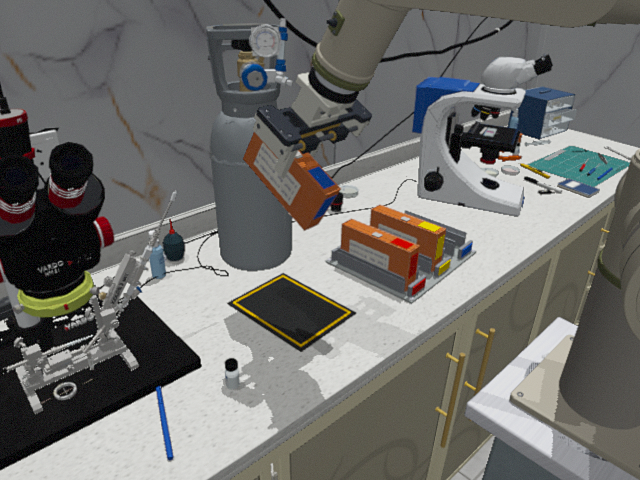

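View pics/t4.png

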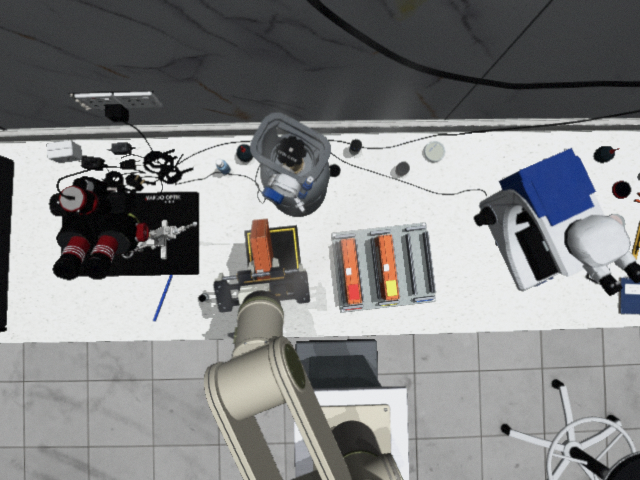

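The blue box hangs tilted over the mat (scene about 293,180; top about 262,245), strip end down. The red and yellow boxes, eyepiece and vial are undisturbed. I'll check the box's own tilt for slip in the grip.

```bash
python3 - <<'E'
from h import *
im,d=manip.grab_frame("scene")
q=manip.cut_out("scene","box_blue")[0]
P,_=cloud("scene",d,q["pixels"])
Y=np.radians(5);a=P[:,0]*np.cos(Y)+P[:,1]*np.sin(Y);v=-P[:,0]*np.sin(Y)+P[:,1]*np.cos(Y)
k=abs(v-np.median(v))<.012
print(cv2.minAreaRect(np.c_[a,P[:,2]][k].astype(np.float32)*1000),np.median(v),k.sum())
c,s=np.cos(Y),np.sin(Y); m=.511*c+.206*s; print("mat along",m)
E
```

```text
((523.5319213867188, 273.9849853515625), (174.9562225341797, 96.07168579101562), 30.0507755279541) 0.17934507700414054 3539
mat along 0.5270095737308995
```

```bash
python3 -c "
from h import *
manip.finish_job(); print(manip.read_state()['t'])"
```

```text
the job is handed in; nothing more can be done
the job is handed in; nothing more can be done
```

The blue box is the one that rattles. I handed the job in at about 19 s with it held over the middle of the mat, strip end dipped.

- **Finding it:** I lifted the blue box first and tipped it end to end. The last slow strip-end dip, compared with the earlier far-end dips, changed the level moment by about 0.17 N·m, the stated figure. The first two quick comparisons gave only 0.12–0.13 N·m. I think the part crept back during the fast returns to level.
- **Other boxes:** Blue was the first box I tried, so red and yellow were never lifted and still stand in their own slots.
- **Final pose:** The box measured 30.05° of tilt, with its centre at z ≈ 0.274 m, within about 4 mm of the mat centre along the box. It had not visibly slipped, the opening matched the 36 mm thickness, and the grip stayed at 40 N.
- **Bystanders:** The eyepiece and vial look undisturbed in the final pictures, and I saw no contact with the cylinder.
- **Recognition errors:** The trained networks sometimes mislabelled things, for example calling the held box a vial. I set those reports aside after checking them against the pictures.

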